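# Refit the tongued cover board on a press bed

## Robot

A 6-joint arm with a two-finger parallel gripper is mounted at the origin on the work surface. World frame = base frame: x ahead of the robot, y to its left, z up, the work surface at z = 0. Lengths are in m, angles in degrees, forces in N, time in s.
With the tool pointing down it reaches from about 0.25 to 0.725 m from the base axis. Payload 9.7 kg.
Tool frame: the origin (TCP) lies midway between the tips of the shut fingers; the grasp point (between the pads) lies 19 mm behind it; z points along the fingers, y is the line along which they close (so a half turn about z gives the same grasp; the last joint's range is limited). The gripper opens to 85 mm and grips with 20 to 120 N. Pads are 22 mm wide; open, the fingers measure 114 mm over their backs; the gripper's body (76 mm by 85 mm) begins 54 mm behind the grasp point. The pads swing forward as they close: fully open they stand 13 mm farther back than shut.
Start: joints at [63.369, 4.979, 10.078, 95.1, 0, 90], TCP at [0.247, 0.492, 0.231] pointing down, gripper open.
Joint ranges: [-179.16, 179.16], [-48.56, 103.87], [-65.8, 70.77], [-126.05, 130.52], [-82.76, 87.17], [-180, 180]. Speed limits (degrees/s): [127.2, 127.2, 147.25, 180, 180, 180].

## Interface

Orientations are given as [roll, pitch, yaw] about the fixed x, y, z axes, in that order (R = Rz(yaw) Ry(pitch) Rx(roll)).
In Python, from workcell import * gives the robot as it stands.
- The arm moves only by the tool servo_tool, never from a script. Its argument "moves" is a list of rows, each a list of 4 numbers: the shift along the world's x, y, z in shares of 60 cm (1.0 is 60 cm), then the turn about the world's z in fractions of the full range, 1 being pi rad. A call has 1 to 20 rows; each row is the pose to reach, as a shift and turn from the pose commanded when the call began; what a row does not reach only later rows make up. A row lasts 1/12 s, in which the tool goes at most 41.7 mm and 7.16 degrees, less where a joint would pass 70% of its speed; a pose out of reach is approached as far as the arm can. A shift or turn number past 1, either way, is cut back to 1. A call with a gripper value outside its range is refused whole. "claw" is the closure, from 0 (fully open) to 1 (shut), set as the call begins (left out, the last holds). The fingers move at their own pace and stop on an object; "force" is the grip in N (left out, the last holds). Time passes only in rows, so rows that repeat a pose let the fingers close. It gives the time, the measured TCP pose, the force, the opening and the grip force at its end, in the units of the state.
- get_obs(): the state, without advancing time (a new reading comes with each control period).
- camera(name): name is "scene" or "top" or "wrist"; returns the picture (400x640x3 uint8, red, green, blue); there is no depth.
- get_calibration(name): a dict with "fx", "fy", "cx", "cy" (pixels), "k1" (the pictures are not rectified: a ray, as slopes to the right and down, at radius r is drawn at 1 + k1 r^2 times it, then the intrinsics apply), "rvec" (rotation vector, rad) and "tvec" (3), from world to camera coordinates, as OpenCV has them; the wrist camera has in their place "tool_from_camera" (4x4, takes a point from camera to tool coordinates, whose origin is the TCP and whose axes are the flange's). Camera axes: x right, y down, z forward; pixel columns grow to the right and rows downward; lengths in m; the calibration is good to about 2 mm. A picture is of the moment at which its call begins: read the wrist's pose just before it. get_calibration takes no time and is no camera call.
- job_done(): hands the job in; it is judged then, once.
The state is a dict: "time": time; "q": joint angles; "qd": joint speeds; "joint_efforts": joint torques, N m; "ee_pos": TCP position; "tcp_rot": TCP orientation; "wrist_force": force on the tool from outside, world axes, zero at the start; "torque": the same for the moment, N m; "opening": finger opening in m; "grasp_force": force on a finger pad.
Only numpy, scipy, OpenCV 4.12 (cv2) and the standard library are available. Lean on these libraries where they do the work, as an engineer would, in place of code of your own. Each camera call takes 0.05 s, during which the arm holds its last target. There are 200 camera calls.

## Task

Pick up the grey cover board by its black rib, angle its steel tongue into the groove of the aluminium rail on the press bed, feel it home, and lower the board until it lies flat and locked over the rail's ridge, lined up with the sides of the bed; then let go. Where the rail sits in its slots is not known exactly, so feel for it: never force or drop the board onto the bed. Leave the other things on the bench alone.

Things in the scene. Friction and masses are not known exactly. Their poses are not given: they have to be found in the camera images.
- board: loose grey cover board, panel 150 (x) by 160 (y) by 16 mm, 0.4 to 0.65 kg, starting flat on the bench. Origin: centre of the panel's underside; z up. A steel tongue, 3.5 mm thick, 156 long, stands 14 mm out of its -x edge (x -89..-75, z 2..5.5). The underside has a recess along y, 10 mm wide, 7 deep (x -17..-7), that fits over the rail's ridge with 2 mm play either way.
- tongue_tip (a point): middle of the tongue's lower tip edge: board (-89, 0, 2) mm; its axes are the board's
- rib_grip (a point): point to grip, board (0, 0, 42) mm, in the black rib on the board's top: 16 mm thick (x), 80 long (y), z 16..58, at the balance point; grip it across its thickness. Axes: the board's
- bed: fixed, level press bed, 170 mm wide (y -85..85) with an open pit. Origin: on the bench, below where the middle of the board belongs; x points from the grooved aluminium rail to the far ledge, z up. Ledge: x 30..105, top z 30. The seated board is flat, its underside at z 30. Force between board and bed must stay below 20 N.
- groove_mid (a point): mouth of the rail's groove IF the rail were in mid-slot: bed (-83, 0, 30) mm. The real rail (groove, floor and ridge together) is clamped up to 24 mm nearer -x or +x, unreported; it does not yield: find it by feel or sight. Groove opens to +x, runs along y, 8 mm deep, floor z 30, underside of its upper lip z 39, lip top z 45 (bed frame).
- ridge_mid (a point): top of the rail's ridge IF in mid-slot: bed (-12, 0, 36) mm, always 71 mm to +x of the groove mouth; ridge 6 mm wide, round-topped, 6 high, along y on the rail's floor (z 30). Lip and ridge block a flat board; with its +x end up by 0.2 to 0.33 rad the tongue goes in to the groove's blind end. Home is 2 mm short of it; then swing the board down about the tongue tip.
- brush: flat paint brush, about 170 mm long, lying on the bench; bystander
- spray_can: spray can, 54 mm across, 170 mm tall, origin under its centre; bystander
- tin: open brass-coloured tin, 64 mm across, 50 mm tall, origin under its centre; bystander
- wrench: steel wrench, about 180 mm long, lying on the bench; bystander
- moulding_a: green moulded plug, 50 mm long, 18 mm thick, lying on the bench; bystander
- moulding_b: green moulded plug like moulding_a; bystander
- moulding_c: green moulded plug like moulding_a; bystander
Not all that is in view belongs to the job. Leave any yellow look-alike of the board alone.

How it is judged (in metres and radians):
On the way:
1. the board is tilted (far end up by more than 0.03 rad) with its tongue's tip at the height of the groove, within the rail's reach (angle between board's own z axis and vertical above 0.03 rad and z of tongue_tip in the frame of bed between 0.027 and 0.0365 m and x of tongue_tip in the frame of bed between -0.118 and -0.058 m and angle between the y axis of board and the y axis of bed, either way round below 0.1 rad), for 0.2 s.
At the end, for the whole second after the job is handed in: The board lies flat (within 0.02 rad) with its underside at most 1.5 mm above seat height, so tongue in groove and recess over ridge, tongue towards the rail; within 28 mm of the bed's middle along x, 10 mm sideways, 0.05 rad of square; released and at rest (angle between board's own z axis and vertical below 0.02 rad and z of board in the frame of bed between 0.028 and 0.0315 m and z of tongue_tip in the frame of bed below 0.0345 m and x of board in the frame of bed between -0.028 and 0.028 m and y of board in the frame of bed between -0.01 and 0.01 m and angle between the y axis of board and the y axis of bed, either way round below 0.05 rad and x of tongue_tip in the frame of bed below -0.06 m and linear speed of board below 0.01 m/s and contact force between board and the fingers below 0.1 N); the robot touches nothing.
It fails at once if the board is forced or dropped onto the bed: more than 20 N between them (contact force between board and bed above 20 N).
It fails at once if a bystander is moved by more than 20 mm (distance of any of brush, spray_can, tin, wrench, moulding_a, moulding_b, moulding_c from where it was at the start of the episode above 0.02 m).
It also fails if it takes over 61 s, if anything falls off the work surface, if the arm or the gripper's body presses on something with over 40 N, if the wrist force passes 120 N, or if a joint passes its speed limit or range.

## Working session

There is one attempt and no reset: what is moved stays moved. The work goes in short steps, Python scripts to look and compute and a tool call to move; the robot and the scene stay as the last step left them, time stands still between calls to the robot, and variables do not carry over. Pictures are saved under pics/ and viewed, at most 10 in all, crops included, and the job is handed in when it is done.

Besides the shell and the picture viewer there is one more tool, called after "Call:" as name([rows], argument=value, ...), one row to a line, values as JSON. servo_tool: Moves the arm, as the interface text tells. Its arguments: {"type":"object","properties":{"moves":{"type":"array","items":{"type":"array","items":{"type":"number"}}},"claw":{"type":"number"},"force":{"type":"number"}},"required":["moves"]}

```bash
ls; mkdir -p pics
python3 - <<'E'
from workcell import *
import cv2
print(get_obs())
for n in("scene","top"):
    cv2.imwrite(f"pics/{n}0.png",camera(n)[:,:,::-1]); print(get_calibration(n))
print(get_calibration("wrist"))
E
```

```text
pics
{'time': 0.0, 'q': array([ 6.33691808e+01,  5.01292014e+00,  1.00359310e+01,  9.51007324e+01,
       -6.57469767e-04,  9.00002668e+01]), 'qd': array([ 0.05524569,  0.01622663, -0.00023246,  0.0707475 ,  0.01793798,
       -0.09515123]), 'joint_efforts': array([ 5.97787239e-04, -5.20389354e+01,  4.64800036e+01,  1.60899136e-02,
        2.02018178e-06,  2.72851889e-05]), 'ee_pos': array([0.24643316, 0.49144791, 0.23057884]), 'tcp_rot': array([-1.79922278e+02,  6.57831108e-04,  1.53368915e+02]), 'wrist_force': array([ 0.13600619, -0.34770728, -0.09524863]), 'torque': array([-0.08607201,  0.03415816,  0.05372197]), 'grasp_force': 0.0, 'opening': 0.0854682556496635}
{'fx': 443.91378958797094, 'fy': 443.91378958797094, 'cx': 318.59828650989266, 'cy': 199.91712793729812, 'k1': -0.020656972200173623, 'rvec': array([ 2.26682341,  0.57676202, -0.237236  ]), 'tvec': array([-0.48774066, -0.12017114,  1.60163385])}
{'fx': 401.27664738600487, 'fy': 401.27664738600487, 'cx': 308.37981412588584, 'cy': 196.0040560941415, 'k1': -0.09155564306648462, 'rvec': array([ 2.15346322, -2.21212234,  0.06969084]), 'tvec': array([0.04295276, 0.5203349 , 1.51085768])}
{'fx': 276.2120197604937, 'fy': 276.2120197604937, 'cx': 319.01873749318764, 'cy': 199.85795876192543, 'k1': -0.004567033416828591, 'tool_from_camera': array([[-3.16558529e-04, -9.57375337e-01, -2.88846610e-01,
         7.35561773e-02],
       [ 9.99999638e-01, -7.50256936e-05, -8.47268610e-04,
         2.18338688e-05],
       [ 7.89483154e-04, -2.88846774e-01,  9.57375014e-01,
        -1.42570437e-01],
       [ 0.00000000e+00,  0.00000000e+00,  0.00000000e+00,
         1.00000000e+00]])}
```

View pics/scene0.png

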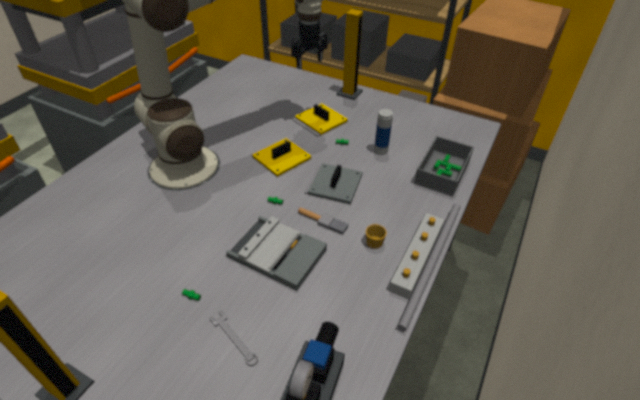

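View pics/top0.png

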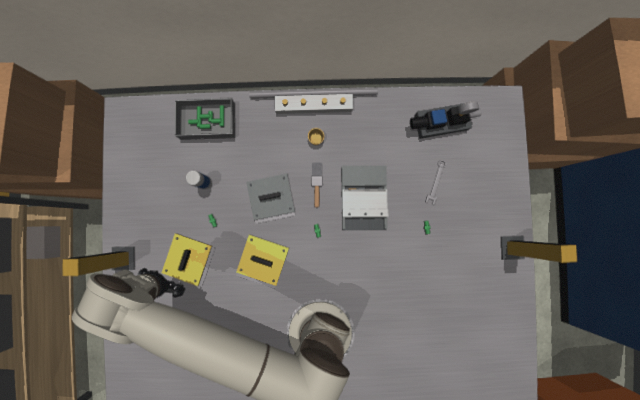

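Run:
```python
import cv2
a=cv2.imread("pics/top0.png")[155:240,240:400]; cv2.imwrite("pics/topc.png",cv2.resize(a,None,fx=5,fy=5,interpolation=cv2.INTER_CUBIC))
b=cv2.imread("pics/scene0.png")[155:290,220:380]; cv2.imwrite("pics/scenec.png",cv2.resize(b,None,fx=4.4,fy=4.4,interpolation=cv2.INTER_CUBIC))
```

```text
(no output)
```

View pics/topc.png

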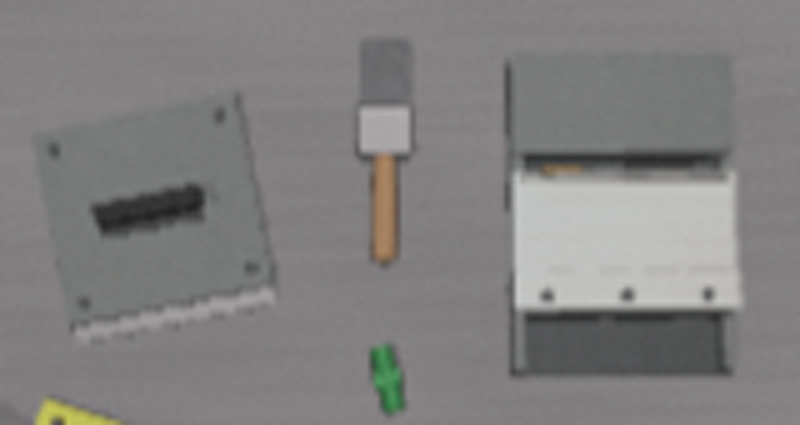

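View pics/scenec.png

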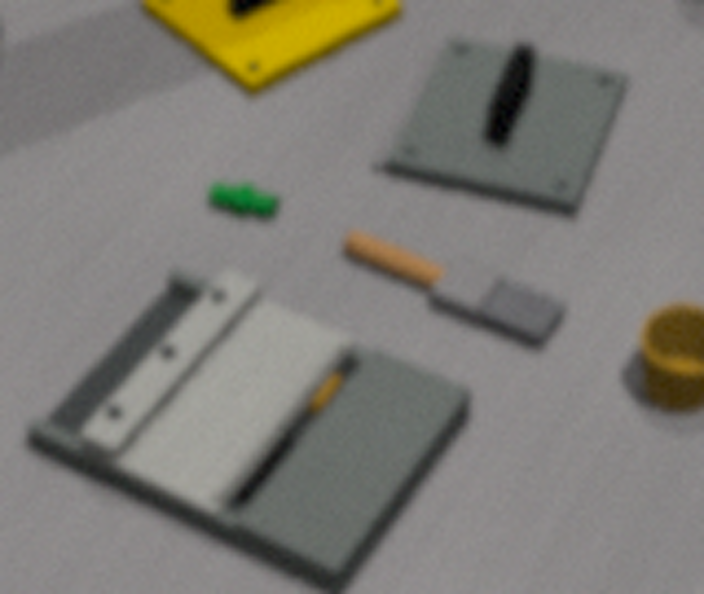

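```bash
cat > h.py <<'E'
import numpy as np, cv2
from workcell import *
def back(uv,z,c="top",pose=None):
    k=get_calibration(c); K=np.array([[k['fx'],0,k['cx']],[0,k['fy'],k['cy']],[0,0,1]])
    p=cv2.undistortPoints(np.array(uv,float).reshape(-1,1,2),K,np.array([k['k1'],0,0,0.])).reshape(-1,2)
    d=np.c_[p,np.ones(len(p))]
    if c=="wrist":
        from scipy.spatial.transform import Rotation as Ro
        T=np.array(k['tool_from_camera']); R=Ro.from_euler('xyz',pose[1],degrees=True).as_matrix()
        o=R@T[:3,3]+pose[0]; d=(R@T[:3,:3]@d.T).T
    else:
        R=cv2.Rodrigues(k['rvec'])[0]; o=-R.T@k['tvec']; d=d@R
    return o+d*((np.broadcast_to(z,len(d))-o[2])/d[:,2])[:,None]
def rays(uv,c,pose=None):
    a=back(uv,0,c,pose);b=back(uv,.1,c,pose); return a,b
def tri(u1,c1,u2,c2,p1=None,p2=None):
    out=[]
    for x,y in zip(u1,u2):
        a,b=[q[0] for q in rays([x],c1,p1)];c,d=[q[0] for q in rays([y],c2,p2)]
        u,v=b-a,d-c; s=np.linalg.lstsq(np.c_[u,-v],c-a,rcond=None)[0]
        P,Q=a+s[0]*u,c+s[1]*v; out.append(np.r_[(P+Q)/2,np.linalg.norm(P-Q)])
    return np.array(out)
E
python3 - <<'E'
from h import *
np.set_printoptions(precision=4,suppress=True)
t=lambda l:np.array(l)/5.+[240,155]
s=lambda l:np.array(l)/4.4+[220,155]
print("panel corners z16",back(t([(38,135),(238,95),(270,290),(73,322)]),.016))
print("rib ends z58",back(t([(95,210),(203,190)]),.058))
print("ledge z30",back(t([(512,58),(731,57),(728,151),(515,154)]),.03))
print("rims",back(t([(513,375),(730,375)]),.03))
print("lip back z45, front",back(t([(517,309),(741,306),(550,270),(715,268)]),.045))
print("rail front z30",back(t([(517,172),(735,173)]),.03))
# tri: board corners: top TL(38,135) TR(238,95) ; scene: far right=?
print(tri(t([(38,135),(238,95),(512,58),(731,57)]),"top",s([(622,78),(578,205),(467,400),(340,585)]),"scene"))
print(tri(t([(203,190),(95,210)]),"top",s([(497,140),(527,47)]),"scene"))
print("holes",tri(t([(546,295),(628,295),(708,295)]),"top",s([(218,295),(167,352),(113,412)]),"scene"))
E
```

```text
panel corners z16 [[0.5817 0.2607 0.016 ]
 [0.6082 0.1064 0.016 ]
 [0.4581 0.0854 0.016 ]
 [0.4376 0.2363 0.016 ]]
rib ends z58 [[0.5198 0.2124 0.058 ]
 [0.5325 0.1317 0.058 ]]
ledge z30 [[ 0.629  -0.1034  0.03  ]
 [ 0.6255 -0.2706  0.03  ]
 [ 0.5536 -0.2653  0.03  ]
 [ 0.5557 -0.1033  0.03  ]]
rims [[ 0.3888 -0.0964  0.03  ]
 [ 0.3841 -0.2602  0.03  ]]
lip back z45, front [[ 0.4381 -0.0997  0.045 ]
 [ 0.4356 -0.2676  0.045 ]
 [ 0.4665 -0.1254  0.045 ]
 [ 0.4646 -0.2491  0.045 ]]
rail front z30 [[ 0.5419 -0.1043  0.03  ]
 [ 0.5367 -0.2699  0.03  ]]
[[ 0.5827  0.2614  0.0154  0.0022]
 [ 0.6122  0.1086  0.0156  0.009 ]
 [ 0.6322 -0.103   0.0214  0.0045]
 [ 0.6303 -0.271   0.0176  0.0074]]
[[0.5354 0.1342 0.0279 0.0012]
 [0.5205 0.2129 0.0572 0.0014]]
holes [[ 0.4491 -0.1207  0.0471  0.0028]
 [ 0.4477 -0.1817  0.0473  0.0037]
 [ 0.4461 -0.2417  0.0468  0.0038]]
```

Careful with the scale: shifts go in shares of 60 cm and turns go in shares of pi rad. That gives: -32 cm is -0.5333, -28.8 cm is -0.48, 0.626 rad is 0.1993.

Call:
servo_tool([
  [0.0467,-0.0533,0,0.0191],
  [0.0933,-0.1067,0,0.0382],
  [0.14,-0.16,0,0.0605],
  [0.1867,-0.2133,0,0.0796],
  [0.2333,-0.2667,0,0.0987],
  [0.28,-0.32,0,0.121],
  [0.3267,-0.3733,0,0.1401],
  [0.3733,-0.4267,0,0.1592],
  [0.42,-0.48,0,0.1783],
  [0.4658,-0.5333,0,0.1993],
  [0.4658,-0.5333,0,0.1993],
  [0.4658,-0.5333,0,0.1993],
  [0.4658,-0.5333,0,0.1993],
  [0.4658,-0.5333,0,0.1993],
], claw=0, force=20)

```text
time: 1.27
ee_pos: [0.5254, 0.1724, 0.2312]
tcp_rot: [180.0, -0.0, -170.8]
wrist_force: [-0.4, 0.5, 0.1]
opening: 0.0857
grasp_force: 0.0
```

Run:
```python
from h import *
o=get_obs(); print(o['time'],o['ee_pos'],o['tcp_rot'],o['q'],o['wrist_force'])
im=camera("wrist")[:,:,::-1]; cv2.imwrite("pics/w1.png",im); cv2.imwrite("pics/w1b.png",cv2.resize(im,(800,500),interpolation=cv2.INTER_CUBIC))
```

```text
1.2667 [0.52539801 0.1723986  0.23115479] [ 1.79989352e+02 -3.21841476e-02 -1.70756313e+02] [1.81581986e+01 5.41899545e+00 1.05364933e+01 9.51476433e+01
 1.55066594e-02 8.91451065e+00] [-0.40682194  0.52047542  0.11589525]
```

View pics/w1b.png

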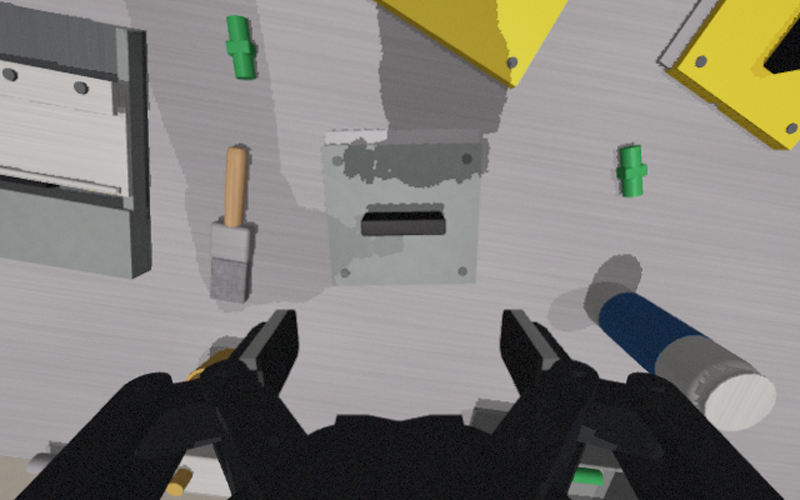

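Run:
```python
from h import *
np.set_printoptions(precision=4,suppress=True)
P=([0.5254,0.1724,0.23115],[179.99,-.03,-170.756])
w=lambda l:np.array(l)*.8
def yaw(a,b): d=a-b; return np.arctan2(-d[0],d[1])
r=back(w([(362,221),(445,221),(446,234),(363,236)]),.058,"wrist",P);print("rib top",r,r.mean(0),np.linalg.norm(r[0]-r[1]))
c=back(w([(322,146),(482,140),(475,283),(333,286)]),.016,"wrist",P);print("panel",c,c.mean(0))
print("yaws",yaw(r[1],r[0]),yaw(r[2],r[3]),yaw(c[1],c[0]),yaw(c[2],c[3]))
print("bed side edges z30", back(w([(132,208),(130,277),(146,32)]),.03,"wrist",P))
```

```text
rib top [[0.5244 0.1373 0.058 ]
 [0.512  0.2136 0.058 ]
 [0.5241 0.2171 0.058 ]
 [0.5386 0.1401 0.058 ]] [0.5248 0.177  0.058 ] 0.07732745501934361
panel [[0.465  0.0851 0.016 ]
 [0.434  0.2406 0.016 ]
 [0.5835 0.2677 0.016 ]
 [0.6125 0.1118 0.016 ]] [0.5238 0.1763 0.016 ]
yaws 0.16117445634389974 0.18603800379439406 0.1968855445619696 0.18403123926164913
bed side edges z30 [[ 0.5546 -0.0951  0.03  ]
 [ 0.6309 -0.1016  0.03  ]
 [ 0.3935 -0.074   0.03  ]]
```

Scaled: -13 cm is -0.2167, -12 cm is -0.2, 0.014 rad is 0.0045.

Call:
servo_tool([
  [0,0.0025,-0.05,0.0045],
  [0,0.005,-0.1,0.0045],
  [0,0.005,-0.15,0.0045],
  [0,0.005,-0.2,0.0045],
  [0,0.005,-0.2167,0.0045],
  [0,0.005,-0.2167,0.0045],
  [0,0.005,-0.2167,0.0045],
  [0,0.005,-0.2167,0.0045],
])

```text
time: 1.98
ee_pos: [0.5267, 0.1754, 0.1036]
tcp_rot: [180.0, 0.2, -169.9]
wrist_force: [0.3, 0.4, 0.4]
opening: 0.0857
grasp_force: 0.0
```

Run:
```python
from h import *
o=get_obs(); print(o['time'],o['ee_pos'],o['tcp_rot'],o['wrist_force'])
im=camera("wrist")[:,:,::-1]; cv2.imwrite("pics/w2.png",im); cv2.imwrite("pics/w2b.png",cv2.resize(im[100:400,120:520],(800,600),interpolation=cv2.INTER_CUBIC))
```

```text
1.9833 [0.52674944 0.17539008 0.10359502] [ 1.79974787e+02  1.61019852e-01 -1.69924619e+02] [0.25489127 0.38051556 0.41146167]
```

View pics/w2b.png

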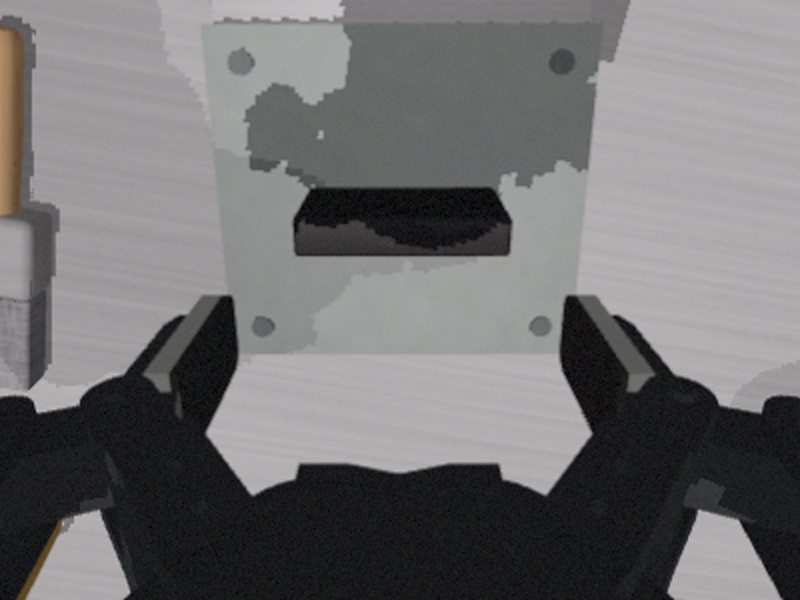

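Run:
```python
from h import *
np.set_printoptions(precision=4,suppress=True)
P=([0.52675,0.17539,0.1036],[179.975,.16,-169.925])
w=lambda l:np.array(l)*.5+[120,100]
def yaw(a,b): d=a-b; return np.arctan2(-d[0],d[1])
r=back(w([(295,221),(511,220),(511,255),(294,255)]),.058,"wrist",P);print("rib top",r,r.mean(0),np.linalg.norm(r[3]-r[2]),np.linalg.norm(r[1]-r[2]))
c=back(w([(203,24),(603,24),(560,352),(235,353)]),.016,"wrist",P);print("panel",c,c.mean(0))
print("yaws",yaw(r[1],r[0]),yaw(r[2],r[3]),yaw(c[1],c[0]),yaw(c[2],c[3]))
# two-view triangulation of rib top -x edge ends
P1=([0.5254,0.1724,0.23115],[179.99,-.03,-170.756])
print(tri(w([(511,255),(294,255)]),"wrist",np.array([(446,234),(363,236)])*.8,"wrist",P,P1))
h=back(w([(240,62),(562,62),(540,326),(263,326)]),.016,"wrist",P);print("holes",h.mean(0))
```

```text
rib top [[0.5246 0.1372 0.058 ]
 [0.5107 0.2137 0.058 ]
 [0.5239 0.2169 0.058 ]
 [0.5378 0.1385 0.058 ]] [0.5243 0.1766 0.058 ] 0.07961583385532864 0.013597167014767542
panel [[0.4646 0.0856 0.016 ]
 [0.4368 0.242  0.016 ]
 [0.5839 0.2636 0.016 ]
 [0.6114 0.1115 0.016 ]] [0.5242 0.1757 0.016 ]
yaws 0.18055879786046922 0.17568762579041158 0.17554723911584866 0.17930025239421277
[[0.5244 0.2173 0.0565 0.    ]
 [0.5385 0.1392 0.0573 0.0018]]
holes [0.5243 0.1763 0.016 ]
```

Scaled: -6.5 cm is -0.1083, -0.25 cm is -0.0042, 0.002 rad is 0.0006.

Call:
servo_tool([
  [-0.0042,0.0017,0,0.0006],
  [-0.0042,0.0017,-0.0333,0.0006],
  [-0.0042,0.0017,-0.0667,0.0006],
  [-0.0042,0.0017,-0.075,0.0006],
  [-0.0042,0.0017,-0.0833,0.0006],
  [-0.0042,0.0017,-0.0917,0.0006],
  [-0.0042,0.0017,-0.1,0.0006],
  [-0.0042,0.0017,-0.1083,0.0006],
])

```text
time: 2.7
ee_pos: [0.524, 0.1758, 0.0368]
tcp_rot: [180.0, 0.1, -169.8]
wrist_force: [0.0, -0.5, -0.1]
opening: 0.0854
grasp_force: 0.0
```

Scaled: -2 cm is -0.0333, -1.6 cm is -0.0267.

Call:
servo_tool([
  [0,0.0008,-0.0067,0],
  [0,0.0008,-0.0133,0],
  [0,0.0008,-0.02,0],
  [0,0.0008,-0.0267,0],
  [0,0.0008,-0.0333,0],
  [0,0.0008,-0.0333,0],
  [0,0.0008,-0.0333,0],
])

```text
time: 3.28
ee_pos: [0.5234, 0.1761, 0.016]
tcp_rot: [-180.0, -0.0, -169.8]
wrist_force: [0.6, 1.2, 0.2]
opening: 0.0855
grasp_force: 0.0
```

Call:
servo_tool([
  [0,0,0,0],
  [0,0,0,0],
  [0,0,0,0],
  [0,0,0,0],
  [0,0,0,0],
  [0,0,0,0],
], claw=1, force=30)

```text
time: 3.78
ee_pos: [0.5236, 0.1761, 0.0165]
tcp_rot: [-180.0, 0.0, -169.8]
wrist_force: [-1.6, -1.5, 2.6]
opening: 0.0796
grasp_force: 39.1
```

Scaled: 10 cm is 0.1667, 8 cm is 0.1333.

Call:
servo_tool([
  [0,0,0.0083,0],
  [0,0,0.0167,0],
  [0,0,0.0333,0],
  [0,0,0.0667,0],
  [0,0,0.1,0],
  [0,0,0.1333,0],
  [0,0,0.1667,0],
  [0,0,0.1667,0],
  [0,0,0.1667,0],
  [0,0,0.1667,0],
])

```text
time: 4.62
ee_pos: [0.5232, 0.176, 0.1153]
tcp_rot: [-180.0, -0.1, -169.8]
wrist_force: [-0.2, 0.9, -5.4]
opening: 0.0796
grasp_force: 39.1
```

Run:
```python
from h import *
a=cv2.imread("pics/w1.png")[0:230,0:130]; a=cv2.resize(a,None,fx=2.6,fy=2.6,interpolation=cv2.INTER_CUBIC)
o=get_obs();print(o['ee_pos'],o['wrist_force'],o['torque'],o['opening'],o['grasp_force'])
s=camera("scene")[:,:,::-1][60:230,230:400]; s=cv2.resize(s,None,fx=2.6,fy=2.6,interpolation=cv2.INTER_CUBIC)
h=max(a.shape[0],s.shape[0]); f=np.zeros((h,a.shape[1]+s.shape[1],3),np.uint8); f[:a.shape[0],:a.shape[1]]=a; f[:s.shape[0],a.shape[1]:]=s
print(a.shape,s.shape); cv2.imwrite("pics/m1.png",f)
```

```text
[0.5231702  0.17602863 0.11525571] [-0.24444257  0.90805256 -5.43132971] [ 0.00078743 -0.02247914  0.00751422] 0.07960269245480235 39.14646863937378
(598, 338, 3) (442, 442, 3)
```

View pics/m1.png

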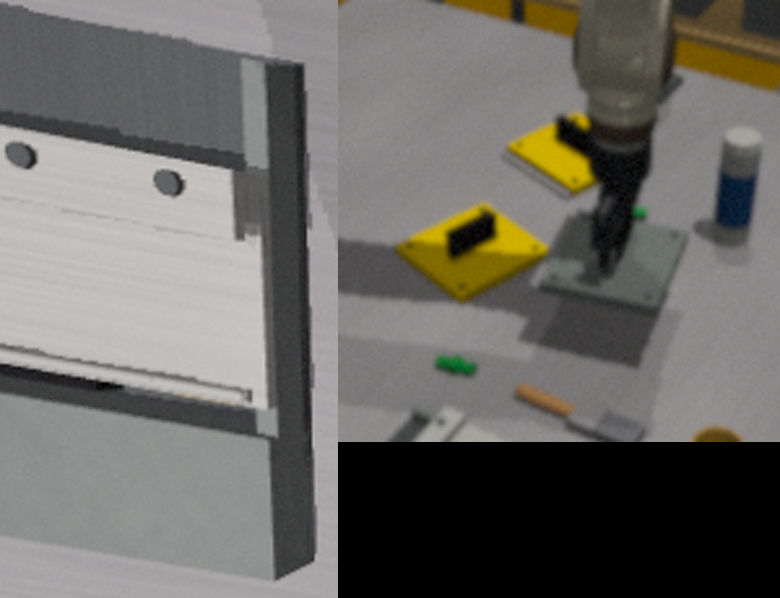

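Run:
```python
from h import *
np.set_printoptions(precision=4,suppress=True)
P=([0.5254,0.1724,0.23115],[179.99,-.03,-170.756])
w=lambda l:np.array(l)/2.6
for n,p,z in [("rim-x end,ledge in,ledge out z30",[(267,65),(275,432),(273,580)],.03),("floor end ",[(267,408)],.03),
 ("ledge inner edge far",[(0,390),(255,432)],.03),("lip back",[(0,128),(235,167)],.045),("lip front",[(0,197),(235,238)],.045),("ridge top",[(0,347),(248,393)],.036),("holes",[(20,155),(168,182)],.045)]:
  print(n,back(w(p),z,"wrist",P))
```

```text
rim-x end,ledge in,ledge out z30 [[ 0.3954 -0.0893  0.03  ]
 [ 0.5543 -0.0948  0.03  ]
 [ 0.6329 -0.1004  0.03  ]]
floor end  [[ 0.543 -0.098  0.03 ]]
ledge inner edge far [[ 0.5547 -0.2242  0.03  ]
 [ 0.5558 -0.1044  0.03  ]]
lip back [[ 0.4386 -0.1895  0.045 ]
 [ 0.4383 -0.0939  0.045 ]]
lip front [[ 0.4659 -0.1939  0.045 ]
 [ 0.4668 -0.0959  0.045 ]]
ridge top [[ 0.5325 -0.2142  0.036 ]
 [ 0.5357 -0.1018  0.036 ]]
holes [[ 0.4478 -0.1829  0.045 ]
 [ 0.4487 -0.1223  0.045 ]]
```

Scaled: -35.8 cm is -0.5967, -4.9 cm is -0.0817, -0.198 rad is -0.063.

Call:
servo_tool([
  [-0.0117,-0.03,0,-0.0032],
  [-0.0333,-0.0833,0,-0.0095],
  [-0.055,-0.1417,0,-0.0159],
  [-0.0783,-0.2,0,-0.0223],
  [-0.1017,-0.2583,0,-0.0286],
  [-0.125,-0.3167,0,-0.035],
  [-0.1483,-0.375,0,-0.0414],
  [-0.1717,-0.4333,0,-0.0477],
  [-0.195,-0.4917,0,-0.0541],
  [-0.215,-0.5417,0,-0.0589],
  [-0.2283,-0.58,0,-0.0621],
  [-0.2333,-0.5967,-0.0167,-0.063],
  [-0.2333,-0.5967,-0.0417,-0.063],
  [-0.2333,-0.5967,-0.0633,-0.063],
  [-0.2333,-0.5967,-0.0767,-0.063],
  [-0.2333,-0.5967,-0.0817,-0.063],
  [-0.2333,-0.5967,-0.0817,-0.063],
  [-0.2333,-0.5967,-0.0817,-0.063],
])

```text
time: 6.17
ee_pos: [0.3837, -0.1815, 0.0673]
tcp_rot: [180.0, -0.0, 178.9]
wrist_force: [-0.0, -0.1, -4.8]
opening: 0.0796
grasp_force: 39.3
```

Scaled: -0.5 cm is -0.0083, -0.4 cm is -0.0067.

Call:
servo_tool([
  [0,0,-0.0017,0],
  [0,0,-0.0033,0],
  [0,0,-0.005,0],
  [0,0,-0.0067,0],
  [0,0,-0.0083,0],
  [0,0,-0.0083,0],
], force=20)

```text
time: 6.67
ee_pos: [0.3835, -0.1818, 0.0621]
tcp_rot: [180.0, -0.0, 178.8]
wrist_force: [-0.4, 0.5, -4.7]
opening: 0.0796
grasp_force: 39.3
```

Scaled: -0.2 cm is -0.0033, -0.1 cm is -0.0017.

Call:
servo_tool([
  [0,0,-0.0017,0],
  [0,0,-0.0033,0],
  [0,0,-0.0033,0],
])

```text
time: 6.92
ee_pos: [0.3834, -0.1819, 0.0611]
tcp_rot: [-180.0, 0.0, 178.8]
wrist_force: [-5.5, 0.4, 2.2]
opening: 0.0795
grasp_force: 40.6
```

Call:
servo_tool([
  [0,0,0,0],
  [0,0,0,0],
], claw=1, force=20)

```text
time: 7.08
ee_pos: [0.3834, -0.1819, 0.061]
tcp_rot: [-180.0, 0.0, 178.8]
wrist_force: [-5.3, 0.8, 3.7]
opening: 0.0795
grasp_force: 40.6
```

Scaled: -0.1 cm is -0.0017.

Call:
servo_tool([
  [0,0,-0.0017,0],
  [0,0,-0.0017,0],
  [0,0,-0.0017,0],
])

```text
time: 7.33
ee_pos: [0.3833, -0.182, 0.0604]
tcp_rot: [-180.0, 0.0, 178.8]
wrist_force: [-7.1, 1.9, 8.9]
opening: 0.0796
grasp_force: 41.2
```

Call:
servo_tool([
  [0,0,0.0025,0],
  [-0.0033,0,0.0042,0],
  [-0.0067,0,0.0042,0],
  [-0.0075,0,0.0025,0],
  [-0.0092,0,0.0008,0],
  [-0.0103,0,-0.0005,0],
])

```text
time: 7.83
ee_pos: [0.3779, -0.1819, 0.0594]
tcp_rot: [180.0, 0.1, 178.8]
wrist_force: [0.8, 2.5, 3.0]
opening: 0.0792
grasp_force: 40.3
```

Scaled: -0.16 cm is -0.0027, -0.12 cm is -0.002.

Call:
servo_tool([
  [-0.0013,0,-0.001,0],
  [-0.0027,0,-0.002,0],
])

```text
time: 8.0
ee_pos: [0.3763, -0.182, 0.0581]
tcp_rot: [-180.0, 0.1, 178.8]
wrist_force: [2.4, 0.6, 1.3]
opening: 0.0793
grasp_force: 40.2
```

Scaled: -0.32 cm is -0.0053, -0.24 cm is -0.004.

Call:
servo_tool([
  [-0.0013,0,-0.0013,0],
  [-0.0027,0,-0.0027,0],
  [-0.004,0,-0.004,0],
  [-0.0053,0,-0.0053,0],
])

```text
time: 8.33
ee_pos: [0.3725, -0.182, 0.0545]
tcp_rot: [-180.0, 0.0, 178.8]
wrist_force: [2.2, 0.2, 2.2]
opening: 0.0794
grasp_force: 40.3
```

Scaled: -0.32 cm is -0.0053, -0.24 cm is -0.004.

Call:
servo_tool([
  [-0.0013,0,-0.0013,0],
  [-0.0027,0,-0.0027,0],
  [-0.004,0,-0.004,0],
  [-0.0053,0,-0.0053,0],
])

```text
time: 8.67
ee_pos: [0.3693, -0.1819, 0.0513]
tcp_rot: [-180.0, 0.0, 178.8]
wrist_force: [2.3, 0.9, 1.3]
opening: 0.0799
grasp_force: 40.3
```

Scaled: -0.6 cm is -0.01, -0.5 cm is -0.0083.

Call:
servo_tool([
  [-0.001,0,-0.0017,0],
  [-0.002,0,-0.0033,0],
  [-0.003,0,-0.005,0],
  [-0.004,0,-0.0067,0],
  [-0.005,0,-0.0083,0],
  [-0.006,0,-0.01,0],
  [-0.006,0,-0.01,0],
])

```text
time: 9.25
ee_pos: [0.3655, -0.1818, 0.0452]
tcp_rot: [180.0, -0.0, 178.8]
wrist_force: [1.4, 0.1, 1.7]
opening: 0.0793
grasp_force: 40.6
```

Scaled: 9 cm is 0.15, 7 cm is 0.1167.

Call:
servo_tool([
  [0,0,0.0167,0],
  [0,0,0.05,0],
  [0,0,0.0833,0],
  [0,0,0.1167,0],
  [0,0,0.15,0],
  [0,0,0.15,0],
  [0,0,0.15,0],
])

```text
time: 9.83
ee_pos: [0.3657, -0.182, 0.1355]
tcp_rot: [-180.0, 0.0, 178.8]
wrist_force: [-0.3, -0.3, -4.0]
opening: 0.0794
grasp_force: 40.0
```

Run:
```python
from h import *
s=camera("scene")[:,:,::-1][140:290,150:350]; w=camera("wrist")[:,:,::-1]
f=np.zeros((600,800,3),np.uint8); f[:330,:440]=cv2.resize(s,(440,330),interpolation=cv2.INTER_CUBIC); f[330:580,440-40:800]=cv2.resize(w,(400,250))
cv2.imwrite("pics/m2.png",f); o=get_obs();print(o['ee_pos'],o['wrist_force'],o['torque'])
cv2.imwrite("pics/w3.png",w)
```

```text
[ 0.36500852 -0.18157334  0.1339199 ] [ 0.01151294  0.41044894 -4.43487297] [ 0.00619143  0.06244973 -0.01359802]
```

View pics/m2.png

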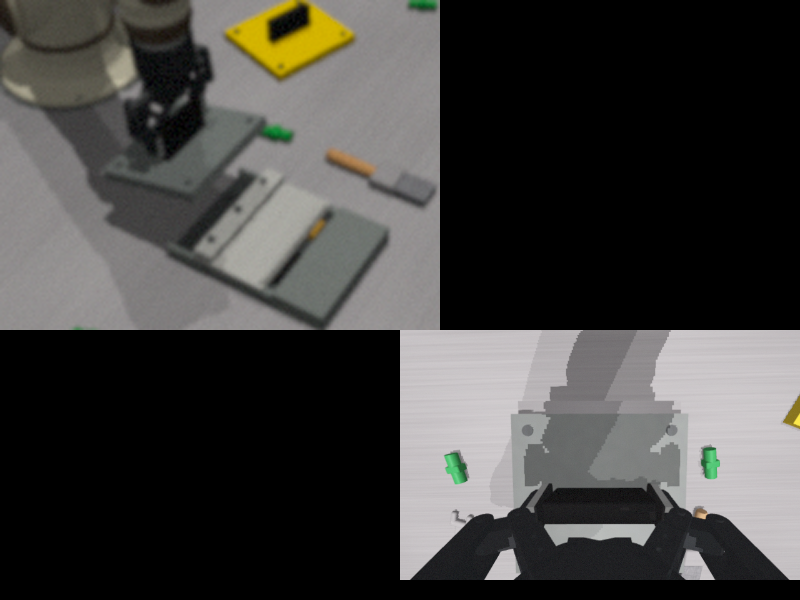

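Scaled: 18.7 cm is 0.3117, 18.5 cm is 0.3083.

Call:
servo_tool([
  [0.0167,0,0,0],
  [0.05,0,0,0],
  [0.0917,0,0,0],
  [0.1333,0,0,0],
  [0.175,0,0,0],
  [0.2167,0,0,0],
  [0.2583,0,0,0],
  [0.2917,0,0,0],
  [0.3083,0,0,0],
  [0.3117,0,-0.0167,0],
  [0.3117,0,-0.0417,0],
  [0.3117,0,-0.0667,0],
  [0.3117,0,-0.0867,0],
  [0.3117,0,-0.1,0],
  [0.3117,0,-0.1033,0],
  [0.3117,0,-0.1033,0],
  [0.3117,0,-0.1033,0],
])

```text
time: 11.35
ee_pos: [0.5529, -0.1819, 0.0739]
tcp_rot: [-180.0, 0.0, 178.8]
wrist_force: [-0.3, 0.1, -3.6]
opening: 0.0799
grasp_force: 39.7
```

Scaled: -0.4 cm is -0.0067, -0.3 cm is -0.005.

Call:
servo_tool([
  [0,0,-0.0017,0],
  [0,0,-0.0033,0],
  [0,0,-0.005,0],
  [0,0,-0.0067,0],
  [0,0,-0.0067,0],
])

```text
time: 11.77
ee_pos: [0.5527, -0.1818, 0.0693]
tcp_rot: [180.0, -0.0, 178.8]
wrist_force: [0.0, -0.0, -4.4]
opening: 0.0796
grasp_force: 39.7
```

Scaled: -0.2 cm is -0.0033, -0.1 cm is -0.0017.

Call:
servo_tool([
  [0,0,-0.0017,0],
  [0,0,-0.0033,0],
  [0,0,-0.0033,0],
])

```text
time: 12.02
ee_pos: [0.5527, -0.1818, 0.0671]
tcp_rot: [180.0, -0.0, 178.8]
wrist_force: [0.1, -0.5, -4.9]
opening: 0.0797
grasp_force: 39.7
```

Scaled: -0.1 cm is -0.0017.

Call:
servo_tool([
  [0,0,-0.0017,0],
  [0,0,-0.0017,0],
  [0,0,-0.0017,0],
])

```text
time: 12.27
ee_pos: [0.5527, -0.1818, 0.0663]
tcp_rot: [180.0, -0.0, 178.8]
wrist_force: [0.4, 0.2, -3.8]
opening: 0.0795
grasp_force: 39.7
```

Scaled: -0.1 cm is -0.0017, -0.05 cm is -0.0008.

Call:
servo_tool([
  [0,0,-0.0008,0],
  [0,0,-0.0017,0],
  [0,0,-0.0017,0],
])

```text
time: 12.52
ee_pos: [0.5527, -0.1819, 0.0653]
tcp_rot: [-180.0, -0.0, 178.8]
wrist_force: [-0.2, 0.2, -4.5]
opening: 0.0796
grasp_force: 39.7
```

Scaled: -0.05 cm is -0.0008.

Call:
servo_tool([
  [0,0,-0.0008,0],
  [0,0,-0.0008,0],
  [0,0,-0.0008,0],
])

```text
time: 12.77
ee_pos: [0.5527, -0.1819, 0.0649]
tcp_rot: [180.0, -0.0, 178.8]
wrist_force: [0.4, -0.3, -4.1]
opening: 0.0793
grasp_force: 39.7
```

Call:
servo_tool([
  [0,0,-0.0008,0],
  [0,0,-0.0017,0],
  [0,0,-0.0017,0],
])

```text
time: 13.02
ee_pos: [0.5527, -0.1818, 0.0637]
tcp_rot: [180.0, -0.0, 178.8]
wrist_force: [-0.7, -0.2, -3.4]
opening: 0.0793
grasp_force: 39.7
```

Scaled: -0.05 cm is -0.0008.

Call:
servo_tool([
  [0,0,-0.0008,0],
  [0,0,-0.0008,0],
  [0,0,-0.0008,0],
])

```text
time: 13.27
ee_pos: [0.5528, -0.1819, 0.0635]
tcp_rot: [-180.0, 0.0, 178.8]
wrist_force: [0.6, 0.2, -2.7]
opening: 0.0791
grasp_force: 40.0
```

Scaled: -1.2 cm is -0.02, -1 cm is -0.0167.

Call:
servo_tool([
  [0,0,0.0017,0],
  [-0.0033,0,0.0017,0],
  [-0.0067,0,0.0017,0],
  [-0.01,0,0.0017,0],
  [-0.0133,0,0.0017,0],
  [-0.0167,0,0.0017,0],
  [-0.02,0,0.0017,0],
  [-0.02,0,0.0017,0],
])

```text
time: 13.93
ee_pos: [0.5403, -0.1819, 0.0644]
tcp_rot: [180.0, -0.0, 178.8]
wrist_force: [0.1, 0.1, -4.9]
opening: 0.0793
grasp_force: 39.9
```

Scaled: -0.4 cm is -0.0067, -0.3 cm is -0.005.

Call:
servo_tool([
  [-0.0017,0,0,0],
  [-0.0033,0,0,0],
  [-0.005,0,0,0],
  [-0.0067,0,0,0],
  [-0.0067,0,0,0],
])

```text
time: 14.35
ee_pos: [0.5366, -0.1818, 0.0644]
tcp_rot: [-180.0, -0.0, 178.8]
wrist_force: [0.5, 1.2, -4.7]
opening: 0.0798
grasp_force: 39.9
```

Scaled: -0.2 cm is -0.0033, -0.1 cm is -0.0017.

Call:
servo_tool([
  [-0.0017,0,0,0],
  [-0.0033,0,0,0],
  [-0.0033,0,0,0],
])

```text
time: 14.6
ee_pos: [0.5346, -0.1819, 0.0644]
tcp_rot: [-180.0, -0.0, 178.8]
wrist_force: [-0.5, 0.4, -4.5]
opening: 0.0791
grasp_force: 39.9
```

Scaled: -0.15 cm is -0.0025, -0.1 cm is -0.0017.

Call:
servo_tool([
  [-0.0017,0,0,0],
  [-0.0025,0,0,0],
  [-0.0025,0,0,0],
])

```text
time: 14.85
ee_pos: [0.5333, -0.1819, 0.0645]
tcp_rot: [-180.0, 0.0, 178.8]
wrist_force: [0.8, -0.2, -4.1]
opening: 0.0794
grasp_force: 39.8
```

Scaled: -0.1 cm is -0.0017, -0.05 cm is -0.0008.

Call:
servo_tool([
  [-0.0008,0,0,0],
  [-0.0017,0,0,0],
  [-0.0017,0,0,0],
])

```text
time: 15.1
ee_pos: [0.5329, -0.1819, 0.0648]
tcp_rot: [-180.0, 0.1, 178.8]
wrist_force: [3.7, 1.1, -3.7]
opening: 0.0794
grasp_force: 39.9
```

Scaled: -0.1 cm is -0.0017, -0.05 cm is -0.0008.

Call:
servo_tool([
  [-0.0008,0,0,0],
  [-0.0017,0,0,0],
  [-0.0017,0,0,0],
])

```text
time: 15.35
ee_pos: [0.5327, -0.1819, 0.0651]
tcp_rot: [-180.0, 0.2, 178.8]
wrist_force: [8.3, 0.7, -3.6]
opening: 0.0795
grasp_force: 39.9
```

Call:
servo_tool([
  [0.0033,0,0,0],
  [0.0063,0,0,0],
  [0.0063,0,-0.0008,0],
  [0.0063,0,-0.0017,0],
  [0.0063,0,-0.0017,0],
  [0.0063,0,-0.0017,0],
])

```text
time: 15.85
ee_pos: [0.5348, -0.1819, 0.0633]
tcp_rot: [180.0, -0.0, 178.8]
wrist_force: [-0.5, 0.6, -2.4]
opening: 0.0795
grasp_force: 40.1
```

Scaled: -0.19 cm is -0.0032, 0.16 cm is 0.0027.

Call:
servo_tool([
  [0.0013,0,-0.0017,0],
  [0.0027,0,-0.0032,0],
  [0.0027,0,-0.0032,0],
])

```text
time: 16.1
ee_pos: [0.5365, -0.1819, 0.0614]
tcp_rot: [-180.0, -0.0, 178.8]
wrist_force: [-1.4, -0.2, -1.5]
opening: 0.0797
grasp_force: 40.3
```

Scaled: -0.4 cm is -0.0067, -0.3 cm is -0.005.

Call:
servo_tool([
  [0.0013,0,-0.0017,0],
  [0.0025,0,-0.0033,0],
  [0.0038,0,-0.005,0],
  [0.005,0,-0.0067,0],
])

```text
time: 16.43
ee_pos: [0.5398, -0.1819, 0.0575]
tcp_rot: [-180.0, 0.0, 178.8]
wrist_force: [-1.2, -0.8, -0.2]
opening: 0.0797
grasp_force: 40.3
```

Scaled: -0.4 cm is -0.0067, -0.3 cm is -0.005.

Call:
servo_tool([
  [0.0012,0,-0.0017,0],
  [0.0023,0,-0.0033,0],
  [0.0035,0,-0.005,0],
  [0.0047,0,-0.0067,0],
])

```text
time: 16.77
ee_pos: [0.5428, -0.182, 0.0537]
tcp_rot: [-180.0, 0.0, 178.8]
wrist_force: [0.5, -0.3, 2.2]
opening: 0.0797
grasp_force: 40.5
```

Scaled: -0.2 cm is -0.0033, 0.13 cm is 0.0022.

Call:
servo_tool([
  [0.001,0,-0.0017,0],
  [0.0022,0,-0.0033,0],
  [0.0022,0,-0.0033,0],
])

```text
time: 17.02
ee_pos: [0.5444, -0.182, 0.0517]
tcp_rot: [-180.0, 0.1, 178.8]
wrist_force: [2.2, -1.7, 2.7]
opening: 0.0796
grasp_force: 40.7
```

Scaled: -0.2 cm is -0.0033, 0.12 cm is 0.002.

Call:
servo_tool([
  [0.001,0,-0.0017,0],
  [0.002,0,-0.0033,0],
  [0.002,0,-0.0033,0],
])

```text
time: 17.27
ee_pos: [0.5457, -0.182, 0.0498]
tcp_rot: [-180.0, 0.1, 178.8]
wrist_force: [4.6, -2.2, 4.5]
opening: 0.0794
grasp_force: 41.0
```

Scaled: -0.2 cm is -0.0033, 0.12 cm is 0.002.

Call:
servo_tool([
  [0.001,0,-0.0017,0],
  [0.002,0,-0.0033,0],
  [0.002,0,-0.0033,0],
])

```text
time: 17.52
ee_pos: [0.5468, -0.182, 0.0477]
tcp_rot: [-180.0, 0.1, 178.8]
wrist_force: [4.8, -1.1, 3.6]
opening: 0.0793
grasp_force: 40.9
```

Scaled: 0.1 cm is 0.0017, -0.05 cm is -0.0008.

Call:
servo_tool([
  [0.0017,0,0,0],
  [0.0017,0,-0.0008,0],
  [0.0017,0,-0.0008,0],
])

```text
time: 17.77
ee_pos: [0.5473, -0.1819, 0.0469]
tcp_rot: [-180.0, 0.0, 178.8]
wrist_force: [3.0, -1.8, 3.4]
opening: 0.0793
grasp_force: 40.9
```

Run:
```python
from h import *
o=get_obs();print(o['ee_pos'],o['wrist_force'],o['torque'])
s=camera("scene")[:,:,::-1][180:300,200:360]; w=camera("wrist")[:,:,::-1]
f=np.zeros((600,800,3),np.uint8); f[:300,:400]=cv2.resize(s,(400,300),interpolation=cv2.INTER_CUBIC); f[:300,400:]=cv2.resize(camera("top")[:,:,::-1][145:235,320:440],(400,300),interpolation=cv2.INTER_CUBIC); f[300:,160:640]=cv2.resize(w,(480,300))
cv2.imwrite("pics/m3.png",f); cv2.imwrite("pics/w4.png",w)
```

```text
[ 0.54726592 -0.18194135  0.04691171] [ 2.95925728 -1.77346989  3.38491542] [-0.46535557 -0.25743006  0.13354172]
```

View pics/m3.png

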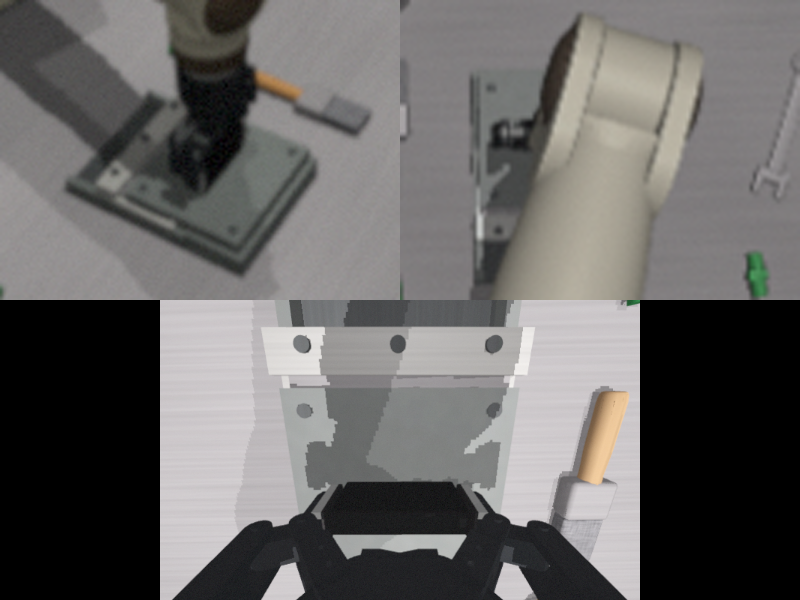

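Scaled: 0.06 cm is 0.001, -0.05 cm is -0.0008.

Call:
servo_tool([
  [0.001,0,-0.0008,0],
  [0.001,0,-0.0008,0],
  [0.001,0,-0.0008,0],
])

```text
time: 18.17
ee_pos: [0.5475, -0.1819, 0.0463]
tcp_rot: [-180.0, -0.0, 178.8]
wrist_force: [1.5, -3.6, 1.8]
opening: 0.0793
grasp_force: 40.8
```

Scaled: -0.05 cm is -0.0008, 0.04 cm is 0.0007.

Call:
servo_tool([
  [0.0007,0,-0.0008,0],
  [0.0007,0,-0.0008,0],
  [0.0007,0,-0.0008,0],
])

```text
time: 18.42
ee_pos: [0.5476, -0.1819, 0.0462]
tcp_rot: [-180.0, -0.1, 178.8]
wrist_force: [-0.5, -2.3, 6.6]
opening: 0.0793
grasp_force: 41.1
```

Run:
```python
from h import *
o=get_obs();print(o['ee_pos'],o['wrist_force'],o['torque'])
```

```text
[ 0.54763356 -0.18186049  0.0461962 ] [-0.51327618 -2.32895352  6.62529627] [-0.48117799  0.66148192  0.13809791]
```

Call:
servo_tool([
  [0,0,0,0],
], claw=0.085, force=20)

```text
time: 18.5
ee_pos: [0.5477, -0.1819, 0.0462]
tcp_rot: [-180.0, -0.0, 178.8]
wrist_force: [-0.9, -2.5, 5.6]
opening: 0.0795
grasp_force: 41.1
```

Run:
```python
from h import *
o=get_obs();print(o['ee_pos'],o['wrist_force'],o['torque'],o['opening'],o['grasp_force'])
```

```text
[ 0.54765048 -0.18186728  0.0462019 ] [-0.93005865 -2.48108437  5.58368566] [-0.4622275   0.5994499   0.06941205] 0.07945280415656196 41.0922235250473
```

Call:
servo_tool([
  [0,0,0,0],
  [0,0,0,0],
], claw=0.075)

```text
time: 18.67
ee_pos: [0.5476, -0.1819, 0.0462]
tcp_rot: [-180.0, -0.0, 178.8]
wrist_force: [-0.6, -3.1, 6.0]
opening: 0.0792
grasp_force: 41.1
```

Call:
servo_tool([
  [0,0,0,0],
  [0,0,0,0],
], claw=0.07)

```text
time: 18.83
ee_pos: [0.5476, -0.1819, 0.0462]
tcp_rot: [-180.0, -0.0, 178.8]
wrist_force: [-1.2, -1.9, 6.4]
opening: 0.0792
grasp_force: 41.1
```

Scaled: -0.03 cm is -0.0005, 0.02 cm is 0.0003.

Call:
servo_tool([
  [0.0003,0,-0.0005,0],
  [0.0003,0,-0.0005,0],
  [0.0003,0,-0.0005,0],
])

```text
time: 19.08
ee_pos: [0.5476, -0.1819, 0.0462]
tcp_rot: [-180.0, -0.1, 178.8]
wrist_force: [-3.7, -2.7, 9.0]
opening: 0.0797
grasp_force: 37.4
```

Run:
```python
from h import *
o=get_obs();print(o['ee_pos'],o['wrist_force'],o['torque'])
```

```text
[ 0.54763945 -0.18187224  0.04616984] [-3.73927774 -2.67158301  8.97918492] [-0.37515222  1.00800209  0.139909  ]
```

Scaled: 0.06 cm is 0.001, -0.05 cm is -0.0008.

Call:
servo_tool([
  [-0.0005,0,0.0005,0],
  [-0.0008,0,0.001,0],
  [-0.0008,0,0.001,0],
])

```text
time: 19.33
ee_pos: [0.5476, -0.1819, 0.0462]
tcp_rot: [180.0, -0.0, 178.8]
wrist_force: [0.3, -3.0, 4.5]
opening: 0.0794
grasp_force: 36.9
```

Run:
```python
from h import *
o=get_obs();print(o['ee_pos'],o['wrist_force'],o['torque'],o['grasp_force'])
```

```text
[ 0.54763541 -0.18185648  0.04618379] [ 0.29908259 -2.98250653  4.51501955] [-0.53403099  0.38040378  0.11243815] 36.92996084690094
```

Scaled: -0.06 cm is -0.001, 0.04 cm is 0.0007.

Call:
servo_tool([
  [0,-0.0005,0.0005,0],
  [0,-0.001,0.0007,0],
  [0,-0.001,0.0007,0],
])

```text
time: 19.58
ee_pos: [0.5476, -0.1819, 0.0463]
tcp_rot: [179.9, -0.0, 178.8]
wrist_force: [1.0, 2.6, 1.9]
opening: 0.0795
grasp_force: 36.6
```

Call:
servo_tool([
  [0,0,0,0],
  [0,0,0,0],
  [0,0,0,0],
], claw=0.05)

```text
time: 19.83
ee_pos: [0.5477, -0.1824, 0.0464]
tcp_rot: [180.0, -0.0, 178.8]
wrist_force: [1.1, -0.1, 0.4]
opening: 0.0812
grasp_force: 0.0
```

Released without a jolt. I'll open fully, rise straight up, and check.

Call:
servo_tool([
  [0,0,0,0],
  [0,0,0,0],
  [0,0,0,0],
], claw=0)

```text
time: 20.08
ee_pos: [0.5478, -0.1825, 0.0466]
tcp_rot: [-180.0, -0.0, 178.8]
wrist_force: [-0.1, 0.6, 0.6]
opening: 0.0856
grasp_force: 0.0
```

Scaled: 13 cm is 0.2167, 11 cm is 0.1833.

Call:
servo_tool([
  [0,0,0.0083,0],
  [0,0,0.0167,0],
  [0,0,0.025,0],
  [0,0,0.0333,0],
  [0,0,0.05,0],
  [0,0,0.0833,0],
  [0,0,0.1333,0],
  [0,0,0.1833,0],
  [0,0,0.2167,0],
  [0,0,0.2167,0],
  [0,0,0.2167,0],
  [0,0,0.2167,0],
])

```text
time: 21.08
ee_pos: [0.5477, -0.1824, 0.1764]
tcp_rot: [180.0, -0.0, 178.8]
wrist_force: [-0.2, -0.2, 0.5]
opening: 0.0854
grasp_force: 0.0
```

Run:
```python
from h import *
o=get_obs();print(o['time'],o['ee_pos'],o['tcp_rot'],o['wrist_force'])
s=camera("scene")[:,:,::-1][180:300,200:360]; w=camera("wrist")[:,:,::-1]
f=np.zeros((600,800,3),np.uint8); f[:,:640][:400]=w; f[400:,:266]=cv2.resize(s,(266,200),interpolation=cv2.INTER_CUBIC)
cv2.imwrite("pics/m4.png",f)
```

```text
21.0833 [ 0.54770159 -0.18241466  0.17644504] [ 1.79995352e+02 -1.69769631e-02  1.78807894e+02] [-0.15448291 -0.19502698  0.47158282]
```

View pics/m4.png

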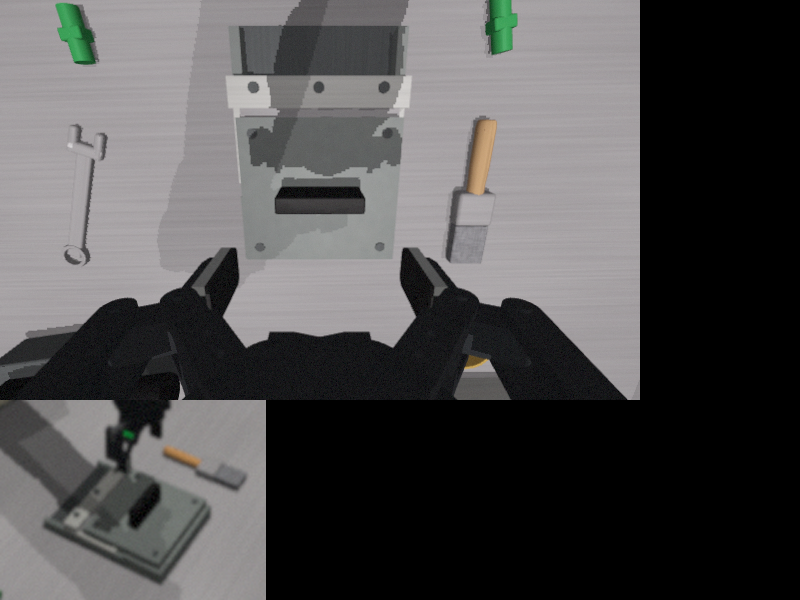

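Run:
```python
from h import *
np.set_printoptions(precision=4,suppress=True)
P=([0.5477,-.1824,.17645],[179.995,-.017,178.808])
c=back([(236.5,116.5),(405,116.5),(395,258.5),(246,258.5)],.046,"wrist",P)
print(c,c.mean(0),np.linalg.norm(c-np.roll(c,1,0),axis=1))
r=back([(230,27),(408,27)],.03,"wrist",P);print("rims",r,r.mean(0))
```

```text
[[ 0.4723 -0.2592  0.046 ]
 [ 0.4757 -0.0996  0.046 ]
 [ 0.6257 -0.1004  0.046 ]
 [ 0.6223 -0.2648  0.046 ]] [ 0.549 -0.181  0.046] [0.1501 0.1596 0.15   0.1644]
rims [[ 0.3932 -0.2614  0.03  ]
 [ 0.3967 -0.0974  0.03  ]] [ 0.3949 -0.1794  0.03  ]
```

Run:
```python
from h import *
np.set_printoptions(precision=4,suppress=True)
g=cv2.cvtColor(cv2.imread("pics/m4.png"),cv2.COLOR_BGR2GRAY).astype(int)
for r in (122,130,160,225,235,245,252): print(r,"L",g[r,228:256],"R",g[r,385:412])
for c in (280,320,360): print(c,"T",g[105:125,c],"B",g[250:268,c])
```

```text
122 L [147 147 147 147 146 153 174 174 132 137 134 137 136 136 136 136 139 136
 136 138 136 136 137 137 137 136 139 138] R [154 151 153 152 152 149 151 148 149 150 149 149 149 149 150 151 151 148
 153 161 163 164 164 164 164 164 164]
130 L [149 149 151 148 148 150 158 174 160 135 135 134 137 137 135 136 139 137
 136 120  98  98  98  97  98  95 101  86] R [ 67  68  67  64  66  64  70  88  98  97  96  98  96 131 150 152 150 153
 160 164 164 166 165 165 165 164 165]
160 L [147 147 146 149 146 147 147 145 147 173 181 148 137 134 137 136 137 135
 139 139 140 140 114  78  75  78  79  77] R [137 135 117  96  99  96  95  95  96  96  96  98  97  96  93 139 165 165
 166 164 165 165 166 167 163 165 164]
225 L [147 147 148 147 147 147 147 147 149 147 147 149 146 146 143 140 134 133
 132 135 134 133 133 134 135 135 135 136] R [148 148 147 148 148 148 148 150 147 148 158 169 169 170 167 168 169 171
 170 170 170 169 170 170 171 171 170]
235 L [148 147 147 148 148 149 148 149 146 147 147 149 150 147 149 143 137 131
 131 132 132 134 131 133 134 132 134 135] R [148 148 149 147 148 146 148 147 146 156 
[... 332 characters left out ...]
27  16  21  45 112 147 149 150 149 150 150 148 140
 135 132 132 131 133 135 134 135 136 132] R [152 147 149 145 147 147 147 149 159 165 167 165 168 167 166 166 131  42
  14  19  12  13  19  25  18  27  63]
280 T [119 117 113 102  97  97  95  91  93  95  95  97  84  80  80  82  82  81
  76  79] B [133 142 146 149 147 150 150 149 147 160 165 167 164 163 164 166 163 168]
320 T [144 145 130 105  97 111 121 112 117 120 118 110 103  97 101  99 100  98
 100 100] B [152 151 152 151 154 152 153 151 151 160 166 163 163 160 162 164 165 167]
360 T [142 142 131 102  93 109 117 114 114 117 116 114 105  99  95  99  98  99
  97  98] B [149 151 150 151 151 149 151 149 149 163 168 164 161 164 164 166 167 169]
```

Run:
```python
from h import *
np.set_printoptions(precision=4,suppress=True)
def holes(f,guess,z,P):
    g=cv2.imread(f,0).astype(float); out=[]
    for u,v in guess:
        p=g[v-7:v+8,u-7:u+8]; w=np.clip(np.percentile(p,70)-15-p,0,None); yy,xx=np.mgrid[-7:8,-7:8]
        out.append((u+(w*xx).sum()/w.sum(),v+(w*yy).sum()/w.sum()))
    b=back(out,z,"wrist",P); d=lambda i,j:np.linalg.norm(b[i]-b[j])
    print(np.array(out).round(1).tolist(),d(0,1),d(2,3),d(0,2),d(1,3))
holes("pics/w2.png",[(240,131),(401,131),(251,263),(390,263)],.016,([0.52675,0.17539,0.1036],[179.975,.16,-169.925]))
holes("pics/m4.png",[(252,133),(387,133),(260,247),(380,247)],.046,([0.5477,-.1824,.17645],[179.995,-.017,178.808]))
```

```text
[[240.5, 130.5], [400.7, 130.6], [251.3, 262.5], [389.7, 262.5]] 0.12955891744922898 0.12941473854280747 0.11997645781708145 0.1198324860126227
[[254.3, 135.1], [387.4, 133.0], [259.7, 246.6], [379.3, 245.9]] 0.1282139763169353 0.13011064126875221 0.11845279569685373 0.11951482467252708
```

```bash
python3 -c "
from workcell import *
print(job_done())"
```

```text
the job is handed in; nothing more can be done
None
```

I seated the cover board flat in the rail, centred on the bed, let go and handed the job in at about 21 s; the hand-in gave no verdict. I gripped the rib across its ends instead of its thickness so the board could pivot, and tilted it by resting its far edge on the rail's lip.

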